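# Bolt a new bird's-mouth board onto the fretsaw table

## Robot

A 7-joint arm with a two-finger parallel gripper is mounted at the origin on the work surface. World frame = base frame: x ahead of the robot, y to its left, z up, the work surface at z = 0. Lengths are in m, angles in degrees, forces in N, time in s.
With the tool pointing down it reaches from about 0.35 to 0.9 m from the base axis. Payload 8.1 kg.
Tool frame: the origin (TCP) lies at the very end of the fingers, on their centre line; the grasp point (between the pads) lies behind it (manip.grasp_offset is the z of the grasp point in the tool frame, in m); z points along the fingers, y is the line along which they close (so a half turn about z gives the same grasp; the last joint's range is limited). The gripper opens to 85 mm and grips with 20 to 120 N. Pads are 22 mm wide; open, the fingers measure 114 mm over their backs; the gripper's body (76 mm by 85 mm) begins 54 mm behind the grasp point. The pads swing forward as they close: fully open they stand 13 mm farther back than shut.
Start: joints at [69.408, 24.895, 1.432, 90.138, -0.665, 64.973, -4.303], TCP at [0.159, -0.605, 0.208] pointing down, gripper open.
Joint ranges: [-149.89, 149.89], [-25.12, 119.58], [-72.63, 75.52], [4.76, 147.25], [-75.54, 255.54], [6.69, 114.76], [-157.13, 157.13]. Speed limits (degrees/s): [127.2, 127.2, 172.46, 172.46, 180, 180, 180].

## Interface

Orientations are given as [roll, pitch, yaw] about the fixed x, y, z axes, in that order (R = Rz(yaw) Ry(pitch) Rx(roll)).
In Python, from cell import manip, imaging, close_job gives the robot as it stands.
- The arm moves only by the tool servo_tool, never from a script. Its argument "deltas" is a list of rows, each a list of 4 numbers: the shift along the tool's x, y, z as a fraction of full scale, then the turn about the tool's z as a fraction of full scale. In form: [[x, y, z, spin], ...]. A call has 1 to 12 rows; each row is the pose to reach, as a shift and turn from the pose commanded when the call began, along the tool's axes at that moment; what a row does not reach only later rows make up. Full scale, the value 1, is 0.1 m for a shift and 120 degrees for a turn. A row lasts 1/10 s, in which the tool goes at most 50 mm and 8.59 degrees, less where a joint would pass 70% of its speed; a pose out of reach is approached as far as the arm can. A call with a number of a shift or a turn outside -1 to 1 is refused whole. A call with a gripper value outside its range is refused whole. "hand" is the gripper command: -1 is fully open, 1 is shut, values between are in proportion, set as the call begins (left out, the last holds). The fingers move at their own pace and stop on an object; the grip force is fixed at half the most. Time passes only in rows, so rows that repeat a pose let the fingers close. It gives the time, the measured TCP pose, the force, the opening and the grip force at its end, in the units of the state.
- manip.observe(): the state, without advancing time (a new reading comes with each control period).
- imaging.grab_frame(name): name is "side" or "top"; returns (picture, depth): 480x640x3 uint8, red, green, blue; 480x640 float32, m along the optical axis (not along the pixel's ray), 0 where there is no reading.
- imaging.camera_info(name): a dict with "fx", "fy", "cx", "cy" (pixels), "k1" (the pictures are not rectified: a ray, as slopes to the right and down, at radius r is drawn at 1 + k1 r^2 times it, then the intrinsics apply), "rvec" (rotation vector, rad) and "tvec" (3), from world to camera coordinates, as OpenCV has them. Camera axes: x right, y down, z forward; pixel columns grow to the right and rows downward; lengths in m; the calibration is good to about 2 mm. A picture is of the moment at which its call begins. camera_info takes no time and is no camera call.
- close_job(): hands the job in; it is judged then, once.
Trained networks look in the newest picture that a camera, given by its name, has taken for a name from the list of things; names that differ only in an ending like _2 or _b are one class to them, and where a whole thing is asked for, a point or a joint stands for the part that bears it (a point fixed in the world has none). Each returns a list of dicts, best first, with "confidence" (0 to 1); they miss things now and then, are a little off and sometimes report something else, mostly with a low value. They report only what shows in the picture. A call takes as long as a camera call. They do not tell look-alikes from the thing itself.
- imaging.boxes_of(target, camera): "extent" ([left, top, right, bottom] as shares, 0 to 1, of the picture: columns of its width, rows of its height, round what is visible of it).
- imaging.trace(target, camera): "mask" (480x640 bool, what is visible of it) and "extent" ([left, top, right, bottom] as shares, 0 to 1, of the picture: columns of its width, rows of its height, round what is visible of it).
The state is a dict: "time_s": time; "joint_positions": joint angles; "joint_vel": joint speeds; "joint_efforts": joint torques, N m; "ee_pos": TCP position; "tcp_rot": TCP orientation; "contact_force": force on the tool from outside, world axes, zero at the start; "moment": the same for the moment, N m; "grip_width": finger opening in m; "finger_force": force on a finger pad.
Only numpy, scipy, OpenCV 4.12 (cv2) and the standard library are available. Lean on these libraries where they do the work, as an engineer would, in place of code of your own. Each camera call takes 0.05 s, during which the arm holds its last target. There are 200 camera calls.

## Task

The new plywood sawing board hangs on one bolt and its other holes do not line up with the stand below it. Push the drift pin fully home in the locating hole diagonally across from the fitted bolt so that board and stand line up, and with the drift left standing there drop the two loose bolts into the two remaining holes until their washers lie flat on the board. Leave the drift in until the nuts go on later, and do not disturb the other things on the bench.

Things in the scene. Friction and masses are not known exactly. Their poses are not given: they have to be found in the camera images.
- drift_grip (a point): Steel drift pin, 117 mm long, 0.12 to 0.24 kg, point down in the punch block: round knurled grip 20 mm across, 55 mm tall, with a flat shoulder under it; below the shoulder a barrel 13 mm across, 22 mm long, then a taper 40 mm long to a rounded 4 mm point, 62 mm below the shoulder. Origin: centre of the grip, on the axis, 27.5 mm above the shoulder; z points up the pin.
- bolt_a_head (a point): Bolt a, one of two identical steel M12 socket-head bolts, 0.06 kg, head up in the punch block: round head 18 mm across, 12 mm tall, on its own fixed washer 24 mm across, 2.5 mm thick; below it a shank 12 mm across, 40 mm long, chamfered end. Origin: centre of the head, on the axis, 8.5 mm above the washer's underside; z points up the bolt.
- bolt_b_head (a point): Bolt b, one of two identical steel M12 socket-head bolts, 0.06 kg, head up in the punch block: round head 18 mm across, 12 mm tall, on its own fixed washer 24 mm across, 2.5 mm thick; below it a shank 12 mm across, 40 mm long, chamfered end. Origin: centre of the head, on the axis, 8.5 mm above the washer's underside; z points up the bolt.
- block: Dark hardwood punch block fixed to the bench, 64 (x) x 190 (y) x 66 mm high, origin at the centre of its underside. Three 14 mm through holes in a row along y, 60 mm apart, the middle one at the centre; drift and bolts stand in them in any order, shoulder and washers on the block's top.
- stand: Dark cast stand of a raised fretsaw table, fixed to the bench; origin on the bench under the middle of its saddle, a plate 130 (x) x 150 (y) x 8 mm, top at 90 mm. The plywood board on it is held by one bolt already fitted in the corner x = +50, y = +60 mm, its 24 mm washer and head 14.5 mm above the board. Below the saddle the four corners are clear.
- board (a joint): Turn of the plywood board about the fitted bolt, rad, 0 = all holes lined up, starts at 0.027 to 0.040 (holes off by 2.7 to 6.2 mm). Board 150 mm wide, 230 long, 12 thick, top 102 mm above the bench, sawing V at the end towards the robot (-x of the stand). It turns stiffly (about 1 N at the drift's corner) and stays where it is put.
- board_hole_drift (a point): Hole in the board, 14 mm across, through its 12 mm: the corner hole diagonally across from the fitted bolt (the drift's hole). The point is the hole's centre at the board's upper face, 102 mm above the bench; it turns with the board.
- stand_hole_drift (a point): Hole in the fixed saddle under the board, 14 mm across, through its 8 mm: the corner hole diagonally across from the fitted bolt (the drift's hole). The point is its centre at the saddle's upper face, 90 mm above the bench.
- board_hole_one (a point): Hole in the board, 14 mm across, through its 12 mm: the corner hole 120 mm from the fitted bolt, on the same far edge (a bolt hole). The point is the hole's centre at the board's upper face, 102 mm above the bench; it turns with the board.
- stand_hole_one (a point): Hole in the fixed saddle under the board, 14 mm across, through its 8 mm: the corner hole 120 mm from the fitted bolt, on the same far edge (a bolt hole). The point is its centre at the saddle's upper face, 90 mm above the bench.
- board_hole_two (a point): Hole in the board, 14 mm across, through its 12 mm: the corner hole 100 mm from the fitted bolt, on the same long side (a bolt hole). The point is the hole's centre at the board's upper face, 102 mm above the bench; it turns with the board.
- stand_hole_two (a point): Hole in the fixed saddle under the board, 14 mm across, through its 8 mm: the corner hole 100 mm from the fitted bolt, on the same long side (a bolt hole). The point is its centre at the saddle's upper face, 90 mm above the bench.
- tape_roll: Roll of paper tape lying flat, 90 mm across, 24 mm high, beyond the saw-table stand. Bystander. Origin at the bottom of its middle.
- hex_key: Dark L-shaped hex key lying flat, 10 mm thick, about 93 x 48 mm, beyond the punch block. Bystander. Origin at the bottom, near its middle.
- knife: Craft knife lying flat, about 160 mm long, 13 mm high. Bystander. Origin at the bottom, near its middle.
- nut_tin: Small round open tin, 72 mm across, 20 mm high, holding two nuts, beside the stand. Bystander. Origin at the bottom of its middle.
- picture: Framed inlay picture lying flat, about 150 x 190 mm, 14 mm high, on the left. Bystander. Origin at the bottom of its middle.
- glue: White glue bottle standing, 52 mm across, 150 mm high, far left. Bystander. Origin at the bottom of its middle.
- mallet: Wooden mallet lying on its side, 62 mm high, 300 mm long, on the right. Bystander. Origin at the bottom, near its middle.
Not all that is in view belongs to the job. What is shaped like the part that bears drift_grip but blue or red is not meant.

How it is judged (in metres and radians):
On the way, in this order (a step that is already met when the one before it is completed fails the run):
1. the drift is home in the hole diagonally across from the fitted bolt and the board's holes lie over the stand's (horizontal distance between drift_grip and board_hole_drift below 0.004 m and z of drift_grip in the frame of board_hole_drift between 0.0245 and 0.0305 m and angle between drift_grip's own z axis and vertical below 0.07 rad and horizontal distance between board_hole_drift and stand_hole_drift below 0.002 m and horizontal distance between board_hole_one and stand_hole_one below 0.002 m and horizontal distance between board_hole_two and stand_hole_two below 0.002 m), for 0.2 s.
2. with the drift in, one bolt is home in a remaining hole (all of step 1 and ((horizontal distance between bolt_a_head and board_hole_one below 0.004 m and z of bolt_a_head in the frame of board_hole_one between 0.0055 and 0.0115 m and angle between bolt_a_head's own z axis and vertical below 0.07 rad) or (horizontal distance between bolt_a_head and board_hole_two below 0.004 m and z of bolt_a_head in the frame of board_hole_two between 0.0055 and 0.0115 m and angle between bolt_a_head's own z axis and vertical below 0.07 rad) or (horizontal distance between bolt_b_head and board_hole_one below 0.004 m and z of bolt_b_head in the frame of board_hole_one between 0.0055 and 0.0115 m and angle between bolt_b_head's own z axis and vertical below 0.07 rad) or (horizontal distance between bolt_b_head and board_hole_two below 0.004 m and z of bolt_b_head in the frame of board_hole_two between 0.0055 and 0.0115 m and angle between bolt_b_head's own z axis and vertical below 0.07 rad))), for 0.2 s.
3. with the drift in, both bolts are home in the two remaining holes (all of step 1 and ((horizontal distance between bolt_a_head and board_hole_one below 0.004 m and z of bolt_a_head in the frame of board_hole_one between 0.0055 and 0.0115 m and angle between each of bolt_a_head, bolt_b_head's own z axis and vertical below 0.07 rad and horizontal distance between bolt_b_head and board_hole_two below 0.004 m and z of bolt_b_head in the frame of board_hole_two between 0.0055 and 0.0115 m) or (horizontal distance between bolt_a_head and board_hole_two below 0.004 m and z of bolt_a_head in the frame of board_hole_two between 0.0055 and 0.0115 m and angle between each of bolt_a_head, bolt_b_head's own z axis and vertical below 0.07 rad and horizontal distance between bolt_b_head and board_hole_one below 0.004 m and z of bolt_b_head in the frame of board_hole_one between 0.0055 and 0.0115 m))), for 0.2 s.
At the end, for the whole second after the job is handed in: Drift upright (4 degrees) in the hole diagonally across from the fitted bolt, shoulder within 3 mm of the board; the board's open holes within 2 mm of the stand's; one bolt in each of the two remaining holes, upright (4 degrees), washer within 3 mm of the board (all of step 3); the robot touches nothing.
It fails at once if a bystander is pushed more than 30 mm or tipped over (distance of any of tape_roll, hex_key, knife, nut_tin, picture, glue, mallet from where it was at the start of the episode above 0.03 m or angle between any of tape_roll, hex_key, knife, nut_tin, picture, glue, mallet's own z axis and vertical above 0.5 rad).
It also fails if it takes over 72 s, if anything falls off the work surface, if the arm or the gripper's body presses on something with over 40 N, if the wrist force passes 120 N, or if a joint passes its speed limit or range.

## Working session

There is one attempt and no reset: what is moved stays moved. The work goes in short steps, Python scripts to look and compute and a tool call to move; the robot and the scene stay as the last step left them, time stands still between calls to the robot, and variables do not carry over. Pictures are saved under pics/ and viewed, at most 10 in all, crops included, and the job is handed in when it is done.

Besides the shell and the picture viewer there is one more tool, called after ">>>" by a JSON object that holds its "method" and its "body", one argument or row to a line. servo_tool: Moves the arm, as the interface text tells. Its arguments: {"type":"object","properties":{"deltas":{"type":"array","items":{"type":"array","items":{"type":"number"}}},"hand":{"type":"number"}},"required":["deltas"]}

```bash
mkdir -p pics; ls; python3 - <<'E'
from cell import manip, imaging
import cv2
print(manip.observe(), manip.grasp_offset)
for n in ("top","side"):
    p,d=imaging.grab_frame(n); cv2.imwrite(f"pics/{n}0.png",p[:,:,::-1]); print(n,imaging.camera_info(n))
    for t in ("drift_grip","bolt_a_head","block","stand","board","board_hole_drift","board_hole_one"):
        print(t,[(round(r["confidence"],2),[round(a*b) for a,b in zip(r["extent"],(640,480,640,480))]) for r in imaging.boxes_of(t,n)][:4])
E
```

```text
pics
{'time_s': 0.0, 'joint_positions': array([69.40861354, 24.93558338,  1.43011042, 90.18801   , -0.6651952 ,
       64.97397972, -4.30134227]), 'joint_vel': array([ 0.08522229, -0.02069032,  0.02871661, -0.00040746,  0.02542011,
       -0.01451315, -0.07005984]), 'joint_efforts': array([-6.19212988e-04, -6.70478654e+01,  1.02469806e+00, -3.16224253e+01,
        1.55220990e-02,  1.23906025e-02,  6.08410755e-05]), 'ee_pos': array([ 0.15855144, -0.60400144,  0.20754263]), 'tcp_rot': array([-1.79911032e+02,  7.27270398e-03,  1.47108561e+01]), 'contact_force': array([-0.23237306,  0.41450288, -0.13964772]), 'moment': array([0.00298188, 0.0204508 , 0.02558114]), 'finger_force': 0.0, 'grip_width': 0.08511937007854183} -0.0187
top {'fx': 490.79457471799014, 'fy': 490.79457471799014, 'cx': 320.16802317887965, 'cy': 244.64517476047257, 'k1': -0.05822976282564126, 'rvec': array([ 2.18992303, -2.14544214,  0.15015343]), 'tvec': array([-0.02845771,  0.54143004,  1.2171124 ])}
drift_grip [(0.64, [420, 316, 428, 327]), (0.63, [395, 302, 407, 312])]
bolt_a_head [(0.56, [415, 256, 425, 266]), (0.4
[... 339 characters left out ...]
92, 294])]
side {'fx': 437.93952541663725, 'fy': 437.93952541663725, 'cx': 317.7258406387324, 'cy': 237.82060197903397, 'k1': 0.013830858176079366, 'rvec': array([ 2.33358969, -0.0883667 ,  0.01097552]), 'tvec': array([-0.54953897,  0.1113346 ,  1.24919955])}
drift_grip [(0.79, [233, 311, 243, 346]), (0.65, [251, 334, 261, 369]), (0.5, [262, 186, 352, 230]), (0.48, [289, 295, 299, 313])]
bolt_a_head [(0.42, [297, 324, 308, 336])]
block [(0.59, [273, 282, 318, 361])]
stand [(0.84, [266, 186, 349, 243])]
board []
board_hole_drift [(0.73, [265, 190, 349, 230]), (0.43, [265, 190, 347, 243]), (0.33, [290, 294, 300, 312])]
board_hole_one [(0.84, [263, 189, 347, 226]), (0.43, [266, 188, 350, 245])]
```

```bash
python3 - <<'E'
import cv2
a=cv2.imread("pics/top0.png")
cv2.imwrite("pics/topc.png",cv2.resize(a[180:340,200:450],(800,512),interpolation=cv2.INTER_CUBIC))
b=cv2.imread("pics/side0.png")
cv2.imwrite("pics/sidec.png",cv2.resize(b[170:380,220:380],(457,600),interpolation=cv2.INTER_CUBIC))
E
```

```text
(no output)
```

View pics/top0.png

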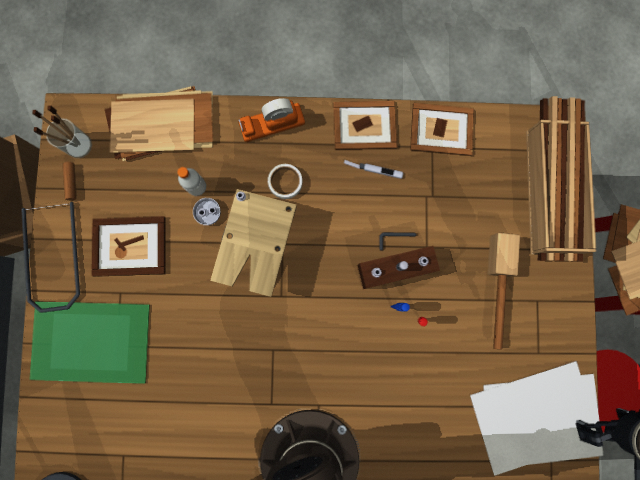

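View pics/topc.png

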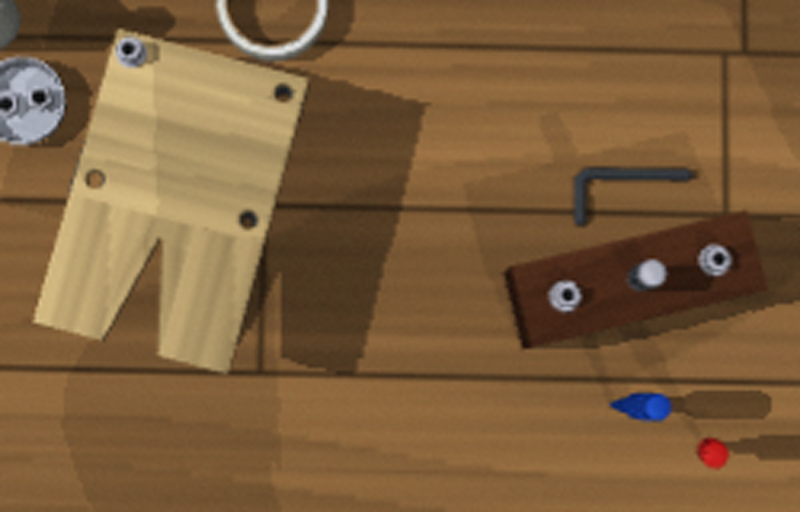

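View pics/sidec.png

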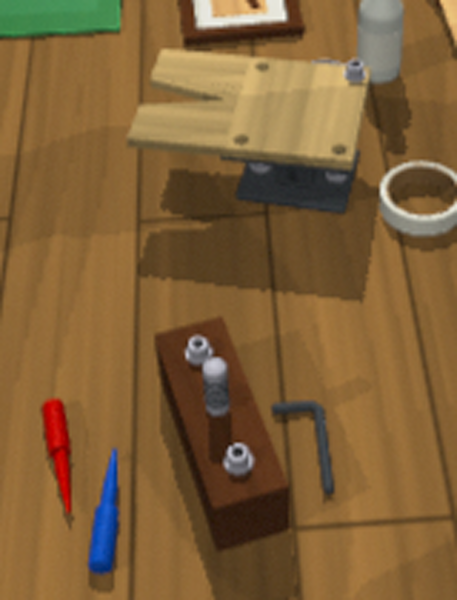

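Top crop: the drift is the middle pin at (651,272) and the bolts are at (566,295) and (715,259). The fitted bolt is at (130,49), hole one at (283,92), the drift hole at (248,219) and hole two at (95,179). The blue and red pins on the bench are decoys. The side view agrees.

```bash
cat > h.py <<'E'
import numpy as np, cv2
from scipy.optimize import least_squares
from cell import manip, imaging
def ray(cam,px,z):
    c=imaging.camera_info(cam); R=cv2.Rodrigues(c["rvec"])[0]; t=c["tvec"]
    d=np.array([(px[0]-c["cx"])/c["fx"],(px[1]-c["cy"])/c["fy"]]); s=d.copy()
    for _ in range(10): s=d/(1+c["k1"]*(s@s))
    o=-R.T@t; v=R.T@np.array([s[0],s[1],1]); return (o+v*(z-o[2])/v[2])[:2]
def proj(cam,P):
    c=imaging.camera_info(cam); R=cv2.Rodrigues(c["rvec"])[0]; q=R@np.asarray(P)+c["tvec"]; s=q[:2]/q[2]
    s=s*(1+c["k1"]*(s@s)); return s*c["fx"]+[c["cx"],c["cy"]]
def cen(img,px,sign,r=4):
    g=img.astype(float).mean(2); x,y=[int(round(v)) for v in px]
    w=g[y-r:y+r+1,x-r:x+r+1]; b=np.median(w); e=np.clip(sign*(w-b)-8,0,None)
    yy,xx=np.mgrid[y-r:y+r+1,x-r:x+r+1]; yy,xx=yy.astype(float),xx.astype(float)
    e=e*(np.hypot(xx-px[0],yy-px[1])<r+.3)
    return np.array([(e*xx).sum(),(e*yy).sum()])/e.sum()
def fit(loc,pts):  # planar rigid fit -> x,y,yaw,resid
    loc,pts=np.array(loc),np.array(pts)
    f=lambda p:(loc@np.array([[np.cos(p[2]),np.sin(p[2])],[-np.sin(p[2]),np.cos(p[2])]])+p[:2]-pts).ravel()
    s=least_squares(f,[*pts.mean(0),0.2]); return s.x,s.fun.reshape(-1,2)
E
python3 - <<'E'
from h import *
np.set_printoptions(precision=4,suppress=True)
T=lambda u,v:((u+.5)/3.2-.5+200,(v+.5)/3.2-.5+180)
k=457/160
S=lambda u,v:((u+.5)/k-.5+220,(v+.5)/k-.5+170)
px={"top":dict(drift=T(651,272),bL=T(566,295),bR=T(715,259),fit=T(130,49),one=T(283,92),dh=T(248,219),two=T(95,179)),
"side":dict(drift=S(215,367),bL=S(198,343),bR=S(238,453),fit=S(355,66),one=S(340,149),dh=S(241,139),two=S(262,66))}
Z=dict(drift=.121,bL=.0805,bR=.0805,fit=.1165,one=.102,dh=.102,two=.102)
for cam in px:
    img=cv2.imread(f"pics/{cam}0.png"); W={}
    for n,p in px[cam].items():
        c=np.array(p)
        if n in("one","dh","two"): c=cen(img,p,-1)
        W[n]=ray(cam,c,Z[n]); print(cam,n,np.round(p,1),np.round(c,1),W[n])
    p,r=fit([(0,60),(0,0),(0,-60)],[W["bL"],W["drift"],W["bR"]]); print("block",p,r.ravel()*1e3)
    p,r=fit([(50,60) if 0 else (0,0),(0,-.12),(-.1,-.12),(-.1,0)],[W[n] for n in("fit","one","dh","two")]); print("board",p,r.ravel()*1e3)
    p,r=fit([(0,.06),(0,0),(0,-.06)],[W["bL"],W["drift"],W["bR"]]); print("block",p,r.ravel()*1e3)
E
```

```text
top drift [403.1 264.7] [403.1 264.7] [ 0.4878 -0.213 ]
top bL [376.5 271.8] [376.5 271.8] [ 0.4723 -0.1554]
top bR [423.1 260.6] [423.1 260.6] [ 0.5022 -0.27  ]
top fit [240.3 195. ] [240.3 195. ] [0.6478 0.1783]
top one [288.1 208.4] [288.  208.5] [0.62   0.0635]
top dh [277.2 248.1] [277.  248.1] [0.5229 0.0871]
top two [229.3 235.6] [229.  235.2] [0.5517 0.2036]
block [ 0.4874 -0.2128  0.2001] [-11908.2114  58745.9207     -0.3879      0.175   11908.5993 -58746.0957]
board [ 0.6486  0.1793 -0.2431] [ 0.8058  1.0519 -0.3338 -0.6731 -0.3019 -0.2234 -0.1701 -0.1555]
block [ 0.4874 -0.2128  0.255 ] [ 0.0061  0.6329 -0.3879  0.175   0.3818 -0.8079]
side drift [294.9 298.2] [294.9 298.2] [ 0.4852 -0.2133]
side bL [289.  289.8] [289.  289.8] [ 0.4698 -0.1531]
side bR [303.  328.3] [303.  328.3] [ 0.4999 -0.2707]
side fit [344.  192.8] [344.  192.8] [0.6446 0.1798]
side one [338.7 221.8] [338.4 222.4] [0.6161 0.0641]
side dh [304.1 218.3] [304.1 219.1] [0.5195 0.0872]
side two [311.4 192.8] [311.6 191.9] [0.5483 0.2117]
block [ 0.485  -0.2124  0.2001] [-11908.0021  58744.1237     -0.2213      0.8818  11908.2234 -58745.0055]
board [ 0.6455  0.1813 -0.2518] [ 0.8909  1.516  -0.4572  1.0393 -0.7609  2.8649  0.3271 -5.4203]
block [ 0.485  -0.2124  0.2507] [ 0.2885 -1.1354 -0.2213  0.8818 -0.0673  0.2536]
```

>>> {"method": "servo_tool", "body": {
  "deltas": [
    [0.5, -0.35, 0, -0.07],
    [1, -0.71, 0, -0.14],
    [1, -0.71, 0, -0.21],
    [1, -0.71, 0, -0.28],
    [1, -0.71, 0, -0.35],
    [1, -0.71, 0, -0.42],
    [1, -0.71, 0, -0.49],
    [1, -0.71, 0, -0.56],
    [1, -0.71, 0, -0.63],
    [1, -0.71, 0, -0.7],
    [1, -0.71, 0, -0.748],
    [1, -0.71, 0, -0.748]
  ],
  "hand": -1
}}

```text
time_s: 2.0
ee_pos: [0.2373, -0.5105, 0.2083]
tcp_rot: [180.0, 0.0, 104.5]
contact_force: [0.3, -0.1, 0.0]
grip_width: 0.0853
finger_force: 0.0
```

```bash
cat >> h.py <<'E'
def to(x,y,z=None,yaw=None):
    s=manip.observe(); p=s["ee_pos"]; r=np.radians(s["tcp_rot"]); R=cv2.Rodrigues(np.array([0,0,r[2]]))[0]@cv2.Rodrigues(np.array([0,r[1],0]))[0]@cv2.Rodrigues(np.array([r[0],0,0]))[0]
    d=R.T@(np.array([x,y,p[2] if z is None else z])-p)
    print("t",round(s["time_s"],2),"p",np.round(p,4),"rot",np.round(s["tcp_rot"],2),"F",np.round(s["contact_force"],1),"w",round(s["grip_width"],4),"ff",round(s["finger_force"],1),"j",np.round(s["joint_positions"],0)[-1],"DELTA",np.round(d*10,3), "" if yaw is None else ("spin",round(-(yaw-s["tcp_rot"][2])/120,3)))
E
python3 -c "
from h import *
to(.4864,-.2129,.2,104.5)"
```

```text
t 2.0 p [ 0.2373 -0.5105  0.2083] rot [1.7999e+02 1.0000e-02 1.0454e+02] F [ 0.3 -0.1  0. ] w 0.0853 ff 0.0 j 67.0 DELTA [2.256 3.159 0.084] ('spin', np.float64(0.0))
```

>>> {"method": "servo_tool", "body": {
  "deltas": [
    [0.3, 0.4, 0, 0],
    [0.65, 0.93, 0, 0]
  ]
}}

```text
time_s: 2.2
ee_pos: [0.3017, -0.4343, 0.2082]
tcp_rot: [-180.0, 0.0, 104.0]
contact_force: [1.6, 0.0, -0.6]
grip_width: 0.0856
finger_force: 0.0
```

>>> {"method": "servo_tool", "body": {
  "deltas": [
    [0.3, 0.4, 0, 0],
    [0.65, 0.93, 0, 0]
  ]
}}

```text
time_s: 2.4
ee_pos: [0.3677, -0.3566, 0.2086]
tcp_rot: [180.0, 0.0, 104.2]
contact_force: [0.2, -1.1, 0.8]
grip_width: 0.0852
finger_force: 0.0
```

>>> {"method": "servo_tool", "body": {
  "deltas": [
    [0.3, 0.4, 0, 0],
    [0.65, 0.93, 0, 0]
  ]
}}

```text
time_s: 2.6
ee_pos: [0.4325, -0.2804, 0.2086]
tcp_rot: [180.0, 0.0, 104.2]
contact_force: [0.3, -1.3, 0.1]
grip_width: 0.0854
finger_force: 0.0
```

>>> {"method": "servo_tool", "body": {
  "deltas": [
    [0.3, 0.37, 0, 0],
    [0.3, 0.37, 0, 0],
    [0.3, 0.37, 0, 0]
  ]
}}

```text
time_s: 2.9
ee_pos: [0.4607, -0.2425, 0.2084]
tcp_rot: [180.0, -0.0, 104.5]
contact_force: [-0.4, -0.2, 0.4]
grip_width: 0.0855
finger_force: 0.0
```

```bash
python3 -c "
from h import *
to(.4864,-.2129,.085,104.5)"
```

```text
t 2.9 p [ 0.4607 -0.2425  0.2084] rot [179.99  -0.   104.5 ] F [-0.4 -0.2  0.4] w 0.0855 ff 0.0 j 27.0 DELTA [0.222 0.323 1.234] ('spin', np.float64(-0.0))
```

>>> {"method": "servo_tool", "body": {
  "deltas": [
    [0.22, 0.32, 0, 0],
    [0.22, 0.32, 0.4, 0],
    [0.22, 0.32, 0.8, 0],
    [0.22, 0.32, 1, 0],
    [0.22, 0.32, 1, 0]
  ]
}}

```text
time_s: 3.4
ee_pos: [0.4824, -0.2156, 0.1055]
tcp_rot: [-179.7, -0.2, 104.2]
contact_force: [-0.5, 0.2, 1.2]
grip_width: 0.0855
finger_force: 0.0
```

>>> {"method": "servo_tool", "body": {
  "deltas": [
    [0, 0, 0.23, 0],
    [0, 0, 0.23, 0],
    [0, 0, 0.23, 0]
  ]
}}

```text
time_s: 3.7
ee_pos: [0.4856, -0.2153, 0.0864]
tcp_rot: [180.0, 0.0, 104.4]
contact_force: [0.1, 0.7, 0.2]
grip_width: 0.0852
finger_force: 0.0
```

>>> {"method": "servo_tool", "body": {
  "deltas": [
    [0, 0, 0, 0],
    [0, 0, 0, 0],
    [0, 0, 0, 0],
    [0, 0, 0, 0],
    [0, 0, 0, 0],
    [0, 0, 0, 0],
    [0, 0, 0, 0],
    [0, 0, 0, 0]
  ],
  "hand": 1
}}

```text
time_s: 4.5
ee_pos: [0.4857, -0.2146, 0.0858]
tcp_rot: [180.0, 0.0, 104.5]
contact_force: [-1.5, -0.5, 5.8]
grip_width: 0.0166
finger_force: 58.5
```

```bash
python3 -c "
from h import *
to(.4864,-.2129,.085,104.5)"
```

```text
t 4.5 p [ 0.4857 -0.2146  0.0858] rot [1.7998e+02 3.0000e-02 1.0447e+02] F [-1.5 -0.5  5.8] w 0.0166 ff 58.5 j 17.0 DELTA [0.014 0.011 0.008] ('spin', np.float64(-0.0))
```

>>> {"method": "servo_tool", "body": {
  "deltas": [
    [0, 0, -0.3, 0],
    [0, 0, -0.7, 0],
    [0, 0, -1, 0]
  ]
}}

```text
time_s: 4.8
ee_pos: [0.4856, -0.2142, 0.187]
tcp_rot: [180.0, -0.0, 104.5]
contact_force: [0.5, -0.5, -1.6]
grip_width: 0.0168
finger_force: 59.6
```

>>> {"method": "servo_tool", "body": {
  "deltas": [
    [0, 0, -0.2, 0],
    [0, 0, -0.25, 0],
    [0, 0, -0.25, 0]
  ]
}}

```text
time_s: 5.1
ee_pos: [0.4855, -0.2145, 0.2103]
tcp_rot: [180.0, 0.0, 104.5]
contact_force: [-0.8, 0.7, -3.1]
grip_width: 0.0169
finger_force: 59.6
```

```bash
python3 - <<'E'
from h import *
to(.525,.087,.21,104.5)
a,_=imaging.grab_frame("side"); b,_=imaging.grab_frame("top")
u,v=proj("side",manip.observe()["ee_pos"]).astype(int); x,y=proj("top",manip.observe()["ee_pos"]).astype(int)
print(u,v,x,y)
A=cv2.resize(a[v-60:v+60,u-60:u+60],(480,480),interpolation=2); 
cv2.imwrite("pics/lift.png",A[:,:,::-1])
E
```

```text
t 5.1 p [ 0.4855 -0.2145  0.2103] rot [1.7998e+02 3.0000e-02 1.0447e+02] F [-0.8  0.7 -3.1] w 0.0169 ff 59.6 j 23.0 DELTA [2.821e+00 1.136e+00 2.000e-03] ('spin', np.float64(-0.0))
292 273 411 262
```

View pics/lift.png

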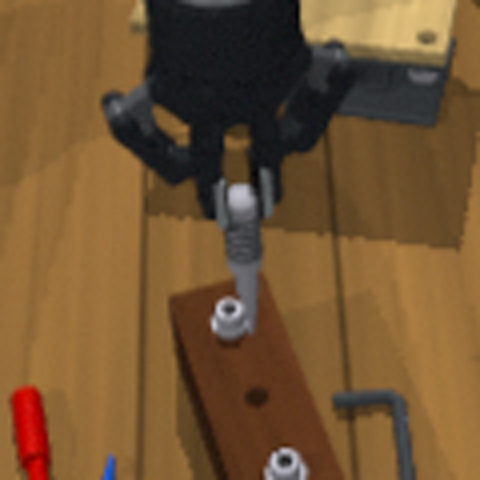

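The drift hangs in the fingers: grip top at crop (240,190), tip at about (250,330). The middle block hole is empty, and I'll check whether the drift is vertical.

```bash
python3 - <<'E'
from h import *
p=manip.observe()["ee_pos"]
# TCP .0858 at grasp -> shoulder .066 => shoulder = TCP-.0198
for dz,n in((.035,"top"),(0,"tcp"),(-.0198,"shoulder"),(-.0418,"barrel end"),(-.0818,"tip")):
    q=proj("side",[p[0],p[1],p[2]+dz]); print(n,np.round((q-[232,213])*4,0))
E
```

```text
top [238. 199.]
tcp [242. 243.]
shoulder [244. 266.]
barrel end [246. 291.]
tip [250. 336.]
```

>>> {"method": "servo_tool", "body": {
  "deltas": [
    [0.3, 0.12, 0, 0],
    [0.65, 0.25, 0, 0],
    [0.95, 0.36, 0, 0]
  ]
}}

```text
time_s: 5.5
ee_pos: [0.4958, -0.1117, 0.2087]
tcp_rot: [-179.9, -0.1, 104.5]
contact_force: [1.0, 0.5, -2.8]
grip_width: 0.0165
finger_force: 59.6
```

>>> {"method": "servo_tool", "body": {
  "deltas": [
    [0.4, 0.15, 0, 0],
    [0.8, 0.3, 0, 0],
    [0.95, 0.36, 0, 0]
  ]
}}

```text
time_s: 5.8
ee_pos: [0.5069, -0.0074, 0.2091]
tcp_rot: [-179.9, -0.1, 104.8]
contact_force: [-0.0, 0.1, -1.4]
grip_width: 0.0165
finger_force: 59.6
```

>>> {"method": "servo_tool", "body": {
  "deltas": [
    [0.4, 0.15, 0, 0],
    [0.8, 0.3, 0, 0],
    [0.94, 0.35, 0, 0],
    [0.94, 0.35, 0, 0],
    [0.94, 0.35, 0, 0],
    [0.94, 0.35, 0, 0]
  ]
}}

```text
time_s: 6.4
ee_pos: [0.5178, 0.0856, 0.2094]
tcp_rot: [-179.9, 0.0, 104.4]
contact_force: [0.0, 0.3, -2.6]
grip_width: 0.0169
finger_force: 59.6
```

```bash
python3 - <<'E'
from h import *
to(.5188,.0875,.174,104.5)
p=manip.observe()["ee_pos"]
A=[]
for c in("side","top"):
    a,_=imaging.grab_frame(c); q=proj(c,[p[0],p[1],.12]).astype(int)
    for dz in(-.0198,-.0818): print(c,np.round((proj(c,[p[0],p[1]+.0017,p[2]+dz])-q+40)*5))
    A.append(cv2.resize(a[q[1]-40:q[1]+40,q[0]-40:q[0]+40],(400,400),interpolation=2))
cv2.imwrite("pics/over.png",np.hstack(A)[:,:,::-1])
E
```

```text
t 6.4 p [0.5178 0.0856 0.2094] rot [-1.7990e+02  3.0000e-02  1.0436e+02] F [ 0.   0.3 -2.6] w 0.0169 ff 59.6 j -13.0 DELTA [0.016 0.015 0.354] ('spin', np.float64(-0.001))
side [196. 105.]
side [201. 192.]
top [186. 185.]
top [196. 200.]
```

View pics/over.png

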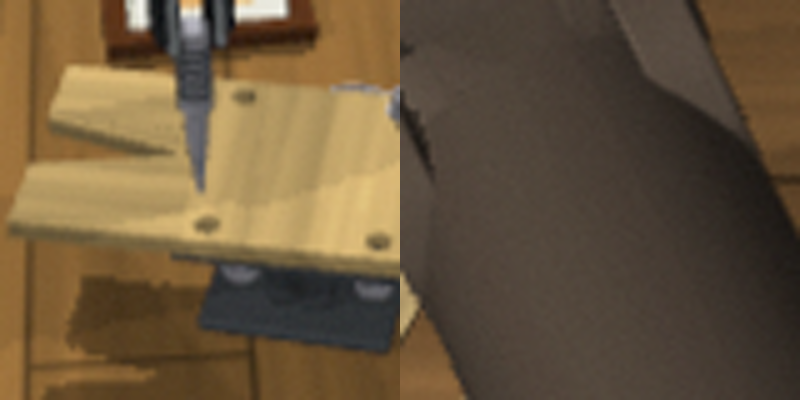

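The tip is at crop (201,192), exactly as predicted. The drift hole is at (207,224). The stand's base edge is turned more negatively than the board's edge, so the board's turn is positive, as I assumed.

```bash
python3 - <<'E'
from h import *
p=manip.observe()["ee_pos"]; q=proj("side",[.5178,.0856,.12]).astype(int)
print(ray("side",np.array([207.5,224])/5+q-40-.4,.102), (proj("side",[.5204,.087,.102])-q+40.5)*5)
E
```

```text
[0.51960774 0.09020035] [209.62560232 228.07845878]
```

>>> {"method": "servo_tool", "body": {
  "deltas": [
    [0.016, 0.012, 0.1, 0],
    [0.016, 0.012, 0.2, 0],
    [0.016, 0.012, 0.3, 0],
    [0.016, 0.012, 0.34, 0],
    [0.016, 0.012, 0.34, 0]
  ]
}}

```text
time_s: 7.0
ee_pos: [0.5183, 0.0889, 0.1753]
tcp_rot: [-179.9, -0.0, 104.5]
contact_force: [0.1, -0.5, -2.6]
grip_width: 0.0169
finger_force: 59.6
```

>>> {"method": "servo_tool", "body": {
  "deltas": [
    [0, 0, 0.04, 0],
    [0, 0, 0.08, 0],
    [0, 0, 0.12, 0],
    [0, 0, 0.12, 0]
  ]
}}

```text
time_s: 7.4
ee_pos: [0.5186, 0.089, 0.1637]
tcp_rot: [-180.0, 0.0, 104.5]
contact_force: [0.2, -0.3, -2.8]
grip_width: 0.0168
finger_force: 59.6
```

>>> {"method": "servo_tool", "body": {
  "deltas": [
    [0, 0, 0.04, 0],
    [0.01, -0.006, 0.08, 0],
    [0.01, -0.012, 0.12, 0],
    [0.01, -0.012, 0.15, 0],
    [0.01, -0.012, 0.15, 0]
  ]
}}

```text
time_s: 7.9
ee_pos: [0.5174, 0.0897, 0.1489]
tcp_rot: [-180.0, 0.0, 104.5]
contact_force: [1.0, -0.1, -2.7]
grip_width: 0.0168
finger_force: 59.6
```

>>> {"method": "servo_tool", "body": {
  "deltas": [
    [0, 0, 0.03, 0],
    [0, 0, 0.06, 0],
    [0, 0, 0.08, 0],
    [0, 0, 0.08, 0]
  ]
}}

```text
time_s: 8.3
ee_pos: [0.5174, 0.0898, 0.141]
tcp_rot: [-180.0, -0.0, 104.5]
contact_force: [0.2, -0.2, -3.2]
grip_width: 0.017
finger_force: 59.5
```

>>> {"method": "servo_tool", "body": {
  "deltas": [
    [0, 0, 0.02, 0],
    [0, 0, 0.04, 0],
    [0, 0, 0.04, 0],
    [0, 0, 0.04, 0]
  ]
}}

```text
time_s: 8.7
ee_pos: [0.5174, 0.0898, 0.1371]
tcp_rot: [-180.0, -0.0, 104.5]
contact_force: [0.7, 0.4, -3.6]
grip_width: 0.0168
finger_force: 59.5
```

>>> {"method": "servo_tool", "body": {
  "deltas": [
    [0, 0, 0.02, 0],
    [0, 0, 0.04, 0],
    [0, 0, 0.05, 0],
    [0, 0, 0.05, 0],
    [0, 0, 0.05, 0]
  ]
}}

```text
time_s: 9.2
ee_pos: [0.5174, 0.0898, 0.1321]
tcp_rot: [-180.0, -0.0, 104.5]
contact_force: [0.7, 0.2, -4.2]
grip_width: 0.0167
finger_force: 59.5
```

>>> {"method": "servo_tool", "body": {
  "deltas": [
    [0, 0, 0.02, 0],
    [0, 0, 0.04, 0],
    [0, 0, 0.04, 0],
    [0, 0, 0.04, 0]
  ]
}}

```text
time_s: 9.6
ee_pos: [0.5173, 0.0898, 0.1281]
tcp_rot: [-180.0, -0.0, 104.5]
contact_force: [0.4, -0.5, -4.0]
grip_width: 0.0169
finger_force: 59.5
```

>>> {"method": "servo_tool", "body": {
  "deltas": [
    [0, 0, 0.02, 0],
    [0, 0, 0.04, 0],
    [0, 0, 0.055, 0],
    [0, 0, 0.055, 0],
    [0, 0, 0.055, 0]
  ]
}}

```text
time_s: 10.1
ee_pos: [0.5174, 0.0898, 0.1226]
tcp_rot: [-180.0, 0.0, 104.5]
contact_force: [0.3, 1.6, -4.0]
grip_width: 0.0166
finger_force: 59.4
```

>>> {"method": "servo_tool", "body": {
  "deltas": [
    [0, 0, 0.01, 0],
    [0, 0, 0.02, 0],
    [0, 0, 0.02, 0],
    [0, 0, 0.02, 0]
  ]
}}

```text
time_s: 10.5
ee_pos: [0.5178, 0.0901, 0.1217]
tcp_rot: [179.9, 0.0, 104.5]
contact_force: [-2.5, -1.4, 8.2]
grip_width: 0.0169
finger_force: 60.8
```

>>> {"method": "servo_tool", "body": {
  "deltas": [
    [0, 0, 0, 0],
    [0, 0, 0, 0],
    [0, 0, 0, 0],
    [0, 0, 0, 0]
  ],
  "hand": -1
}}

```text
time_s: 10.9
ee_pos: [0.5175, 0.0897, 0.1207]
tcp_rot: [-180.0, 0.0, 104.5]
contact_force: [-0.3, -0.8, -0.3]
grip_width: 0.0742
finger_force: 0.0
```

>>> {"method": "servo_tool", "body": {
  "deltas": [
    [0, 0, -0.3, 0],
    [0, 0, -0.7, 0],
    [0, 0, -1, 0]
  ]
}}

```text
time_s: 11.2
ee_pos: [0.5176, 0.0901, 0.2227]
tcp_rot: [180.0, -0.0, 104.5]
contact_force: [0.8, 1.0, -0.1]
grip_width: 0.0851
finger_force: 0.0
```

>>> {"method": "servo_tool", "body": {
  "deltas": [
    [-0.5, 0, 0, 0],
    [-1, 0, 0, 0],
    [-1, 0, 0, 0]
  ]
}}

```text
time_s: 11.5
ee_pos: [0.5437, -0.0156, 0.2203]
tcp_rot: [-179.9, 0.2, 103.9]
contact_force: [0.9, -0.4, -1.2]
grip_width: 0.0855
finger_force: 0.0
```

>>> {"method": "servo_tool", "body": {
  "deltas": [
    [-0.5, 0, 0, 0],
    [-1, 0, 0, 0],
    [-1, 0, 0, 0]
  ]
}}

```text
time_s: 11.8
ee_pos: [0.5679, -0.1127, 0.2197]
tcp_rot: [-179.9, 0.2, 103.9]
contact_force: [-0.6, 0.5, 0.1]
grip_width: 0.0855
finger_force: 0.0
```

```bash
python3 - <<'E'
from h import *
np.set_printoptions(precision=4,suppress=True)
print(manip.observe()["ee_pos"])
A=[]
Z=dict(fit=.1165,one=.102,dh=.157,two=.102)
for c in("side","top"):
    a,_=imaging.grab_frame(c); q=proj(c,[.58,.13,.1]).astype(int)
    print(c,"q",q)
    A.append(cv2.resize(a[q[1]-50:q[1]+50,q[0]-50:q[0]+50],(400,400),interpolation=2))
    cv2.imwrite(f"pics/{c}1.png",a[:,:,::-1])
cv2.imwrite("pics/home.png",np.hstack(A)[:,:,::-1])
to(.4716,-.1545,.2,104.5); to(.5015,-.2705,.2,104.5)
E
```

```text
[ 0.5679 -0.1127  0.2197]
side q [323 208]
top q [260 224]
t 11.9 p [ 0.5673 -0.1051  0.2202] rot [-179.95   -0.03  104.28] F [-0.2  0.6  0.2] w 0.0854 ff 0.0 j 8.0 DELTA [-0.243 -1.049  0.203] ('spin', np.float64(-0.002))
t 11.9 p [ 0.5673 -0.1051  0.2202] rot [-179.95   -0.03  104.28] F [-0.2  0.6  0.2] w 0.0854 ff 0.0 j 8.0 DELTA [-1.44  -1.045  0.202] ('spin', np.float64(-0.002))
```

View pics/home.png

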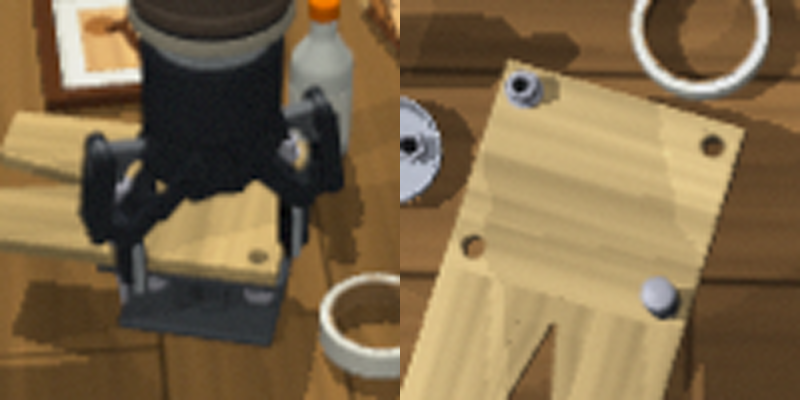

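Top half: the drift stands in its hole at (259,297). The fitted bolt is at (123,88), and holes one (312,145) and two (73,245) are open.

```bash
python3 - <<'E'
from h import *
np.set_printoptions(precision=4,suppress=True)
q=np.array([260,224]); img=cv2.imread("pics/top1.png")
f=lambda u,v:np.array([(u+.5)/4-.5,(v+.5)/4-.5])+q-50
P=dict(fit=f(123,88),one=cen(img,f(312,145),-1),dh=f(259,297),two=cen(img,f(73,245),-1))
Z=dict(fit=.1165,one=.102,dh=.157,two=.102)
W=[ray("top",P[n],Z[n]) for n in P]; print(np.array(W))
L=np.array([(0,0),(0,-.12),(-.1,-.12),(-.1,0)])
p,r=fit(L,W); print(p,r*1e3)
c,s=np.cos(p[2]),np.sin(p[2]); H=L@np.array([[c,s],[-s,c]])+p[:2]; print(H); print("anchored",H-H[2]+[.5174,.0913])
E
```

```text
[[0.6462 0.178 ]
 [0.6166 0.0645]
 [0.5172 0.0893]
 [0.5525 0.2075]]
[ 0.6475  0.1791 -0.2738] [[ 1.31    1.0818]
 [-1.5672 -0.9388]
 [ 1.5904  1.2312]
 [-1.3332 -1.3743]]
[[0.6475 0.1791]
 [0.615  0.0635]
 [0.5188 0.0906]
 [0.5512 0.2061]]
anchored [[0.6461 0.1798]
 [0.6137 0.0643]
 [0.5174 0.0913]
 [0.5499 0.2068]]
```

>>> {"method": "servo_tool", "body": {
  "deltas": [
    [-0.12, -0.5, 0, 0],
    [-0.25, -0.95, 0, 0],
    [-0.25, -0.95, 0.2, 0],
    [-0.25, -0.95, 0.2, 0],
    [-0.25, -0.95, 0.2, 0],
    [-0.25, -0.95, 0.2, 0]
  ]
}}

```text
time_s: 12.5
ee_pos: [0.483, -0.1502, 0.2015]
tcp_rot: [179.9, -0.0, 104.6]
contact_force: [-0.2, 0.3, -0.5]
grip_width: 0.0855
finger_force: 0.0
```

```bash
python3 - <<'E'
from h import *
to(.4706,-.1548,.070,104.5)
E
```

```text
t 12.5 p [ 0.483  -0.1502  0.2015] rot [ 1.7992e+02 -1.0000e-02  1.0462e+02] F [-0.2  0.3 -0.5] w 0.0855 ff 0.0 j 16.0 DELTA [-0.013 -0.133  1.315] ('spin', np.float64(0.001))
```

>>> {"method": "servo_tool", "body": {
  "deltas": [
    [-0.01, -0.13, 0.3, 0],
    [-0.01, -0.13, 0.7, 0],
    [-0.01, -0.13, 1, 0],
    [-0.01, -0.13, 1, 0],
    [-0.01, -0.13, 1, 0]
  ]
}}

```text
time_s: 13.0
ee_pos: [0.4704, -0.1551, 0.1016]
tcp_rot: [180.0, -0.0, 104.6]
contact_force: [0.6, -0.5, 0.3]
grip_width: 0.0855
finger_force: 0.0
```

```bash
python3 - <<'E'
from h import *
to(.4706,-.1548,.071,104.5)
E
```

```text
t 13.0 p [ 0.4704 -0.1551  0.1016] rot [ 1.7998e+02 -3.0000e-02  1.0456e+02] F [ 0.6 -0.5  0.3] w 0.0855 ff 0.0 j 12.0 DELTA [0.002 0.003 0.306] ('spin', np.float64(0.001))
```

>>> {"method": "servo_tool", "body": {
  "deltas": [
    [0, 0, 0.15, 0],
    [0, 0, 0.3, 0],
    [0, 0, 0.305, 0],
    [0, 0, 0.305, 0]
  ]
}}

```text
time_s: 13.4
ee_pos: [0.4706, -0.1559, 0.0719]
tcp_rot: [179.9, 0.1, 104.5]
contact_force: [-0.6, 0.3, 1.0]
grip_width: 0.0853
finger_force: 0.0
```

>>> {"method": "servo_tool", "body": {
  "deltas": [
    [0, 0, 0, 0],
    [0, 0, 0, 0],
    [0, 0, 0, 0],
    [0, 0, 0, 0],
    [0, 0, 0, 0],
    [0, 0, 0, 0],
    [0, 0, 0, 0],
    [0, 0, 0, 0]
  ],
  "hand": 1
}}

```text
time_s: 14.2
ee_pos: [0.4694, -0.156, 0.0703]
tcp_rot: [-180.0, -0.0, 104.5]
contact_force: [0.4, -0.1, -0.4]
grip_width: -0.0002
finger_force: 0.0
```

>>> {"method": "servo_tool", "body": {
  "deltas": [
    [0, 0, -0.1, 0],
    [0, 0, -0.2, 0],
    [0, 0, -0.2, 0]
  ]
}}

```text
time_s: 14.5
ee_pos: [0.4706, -0.1562, 0.0921]
tcp_rot: [179.9, 0.1, 104.5]
contact_force: [-0.3, -0.4, 1.1]
grip_width: 0.0003
finger_force: 0.0
```

```bash
python3 - <<'E'
from h import *
p=manip.observe()["ee_pos"]
a,_=imaging.grab_frame("side"); q=proj("side",p).astype(int); print(q)
for P in([.4706,-.1548,.0805],[.4706,-.1548,.066],p): print(np.round((proj("side",P)-q+[40,50])*6))
cv2.imwrite("pics/miss.png",cv2.resize(a[q[1]-50:q[1]+50,q[0]-40:q[0]+40],(480,600),interpolation=2)[:,:,::-1])
E
```

```text
[289 287]
[242. 320.]
[244. 342.]
[240. 304.]
```

View pics/miss.png

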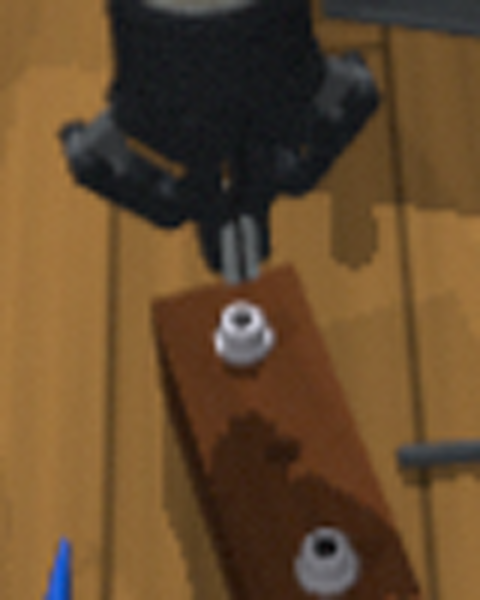

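The pads closed above the head. Their tips show at crop (240,278), about 26 px above where the TCP projects (240,304), so the finger ends sit higher than the TCP. I'll check this with depth.

```bash
python3 - <<'E'
from h import *
np.set_printoptions(precision=4,suppress=True)
p=manip.observe()["ee_pos"];print(p)
_,d=imaging.grab_frame("side"); q=proj("side",p).astype(int); ci=imaging.camera_info("side"); R=cv2.Rodrigues(ci["rvec"])[0]
for u,v in((232,230),(232,250),(232,262),(232,270),(246,250),(250,262),(248,270),(240,276),(240,282),(240,288),(242,305),(242,315)):
    x=int((u)/6)+q[0]-40; y=int(v/6)+q[1]-50; z=d[y,x]
    P=R.T@(np.array([(x-ci["cx"])/ci["fx"]*z,(y-ci["cy"])/ci["fy"]*z,z])-ci["tvec"]); print(u,v,P)
E
```

```text
[ 0.4702 -0.1562  0.0914]
232 230 [ 0.467  -0.1667  0.152 ]
232 250 [ 0.4663 -0.1672  0.1418]
232 262 [ 0.4658 -0.1663  0.1336]
232 270 [ 0.4651 -0.1645  0.1241]
246 250 [ 0.4734 -0.166   0.1398]
250 262 [ 0.4728 -0.1643  0.1305]
248 270 [ 0.4724 -0.1646  0.1236]
240 276 [ 0.4697 -0.1643  0.1197]
240 282 [ 0.4668 -0.12    0.064 ]
240 288 [ 0.4668 -0.1247  0.0655]
242 305 [ 0.4669 -0.1339  0.0685]
242 315 [ 0.4675 -0.1537  0.0843]
```

>>> {"method": "servo_tool", "body": {
  "deltas": [
    [0, 0, 0.1, 0],
    [0, 0, 0.2, 0],
    [0, 0, 0.22, 0],
    [0, 0, 0.22, 0]
  ]
}}

```text
time_s: 15.0
ee_pos: [0.4687, -0.1557, 0.0673]
tcp_rot: [-179.9, -0.1, 104.5]
contact_force: [0.6, -0.3, 1.7]
grip_width: -0.0
finger_force: 0.0
```

>>> {"method": "servo_tool", "body": {
  "deltas": [
    [0, 0, 0.03, 0],
    [0, 0, 0.06, 0],
    [0, 0, 0.06, 0]
  ]
}}

```text
time_s: 15.3
ee_pos: [0.4692, -0.156, 0.062]
tcp_rot: [-180.0, -0.0, 104.5]
contact_force: [0.3, 0.2, 0.1]
grip_width: 0.0001
finger_force: 0.0
```

>>> {"method": "servo_tool", "body": {
  "deltas": [
    [0, 0, 0.02, 0],
    [0, 0, 0.03, 0],
    [0, 0, 0.03, 0]
  ]
}}

```text
time_s: 15.6
ee_pos: [0.4693, -0.156, 0.0592]
tcp_rot: [-180.0, -0.0, 104.5]
contact_force: [-0.4, -0.1, -0.6]
grip_width: 0.0005
finger_force: 0.0
```

>>> {"method": "servo_tool", "body": {
  "deltas": [
    [0, 0, 0.02, 0],
    [0, 0, 0.02, 0]
  ]
}}

```text
time_s: 15.8
ee_pos: [0.4696, -0.156, 0.0576]
tcp_rot: [180.0, 0.0, 104.5]
contact_force: [-0.8, 0.4, 4.0]
grip_width: -0.0005
finger_force: 2.2
```

>>> {"method": "servo_tool", "body": {
  "deltas": [
    [0, 0, 0.02, 0],
    [0, 0, 0.02, 0]
  ]
}}

```text
time_s: 16.0
ee_pos: [0.4698, -0.1561, 0.0574]
tcp_rot: [180.0, 0.1, 104.5]
contact_force: [-9.5, 1.8, 32.4]
grip_width: 0.0002
finger_force: 16.1
```

>>> {"method": "servo_tool", "body": {
  "deltas": [
    [0, 0, -0.15, 0],
    [0, 0, -0.3, 0],
    [0, 0, -0.3, 0]
  ]
}}

```text
time_s: 16.3
ee_pos: [0.4707, -0.1562, 0.0869]
tcp_rot: [179.8, 0.1, 104.5]
contact_force: [0.8, -0.5, -0.3]
grip_width: -0.0
finger_force: 0.0
```

>>> {"method": "servo_tool", "body": {
  "deltas": [
    [0, 0, 0, 0],
    [0, 0, 0, 0],
    [0, 0, 0, 0],
    [0, 0, 0, 0]
  ],
  "hand": -0.2
}}

```text
time_s: 16.7
ee_pos: [0.469, -0.1559, 0.0848]
tcp_rot: [-180.0, -0.0, 104.5]
contact_force: [0.4, 0.5, 0.0]
grip_width: 0.0514
finger_force: 0.0
```

```bash
python3 - <<'E'
from h import *
to(.4706,-.1552,.0475,104.5)
E
```

```text
t 16.7 p [ 0.469  -0.1559  0.0848] rot [-1.7995e+02 -3.0000e-02  1.0447e+02] F [0.4 0.5 0. ] w 0.0514 ff 0.0 j 10.0 DELTA [0.003 0.017 0.373] ('spin', np.float64(-0.0))
```

>>> {"method": "servo_tool", "body": {
  "deltas": [
    [0.005, 0.014, 0.15, 0],
    [0.005, 0.014, 0.3, 0],
    [0.005, 0.014, 0.37, 0],
    [0.005, 0.014, 0.37, 0],
    [0.005, 0.014, 0.37, 0]
  ]
}}

```text
time_s: 17.2
ee_pos: [0.4707, -0.1551, 0.0485]
tcp_rot: [-180.0, -0.0, 104.5]
contact_force: [-0.2, 0.6, -0.5]
grip_width: 0.0512
finger_force: 0.0
```

>>> {"method": "servo_tool", "body": {
  "deltas": [
    [0, 0, 0, 0],
    [0, 0, 0, 0],
    [0, 0, 0, 0],
    [0, 0, 0, 0],
    [0, 0, 0, 0],
    [0, 0, 0, 0]
  ],
  "hand": 1
}}

```text
time_s: 17.8
ee_pos: [0.471, -0.1553, 0.049]
tcp_rot: [180.0, 0.0, 104.5]
contact_force: [-1.1, 0.2, 4.7]
grip_width: 0.014
finger_force: 58.5
```

>>> {"method": "servo_tool", "body": {
  "deltas": [
    [0, 0, -0.3, 0],
    [0, 0, -0.7, 0],
    [0, 0, -0.98, 0]
  ]
}}

```text
time_s: 18.1
ee_pos: [0.4711, -0.155, 0.1486]
tcp_rot: [179.9, 0.0, 104.5]
contact_force: [0.3, -0.1, -0.8]
grip_width: 0.0138
finger_force: 59.0
```

>>> {"method": "servo_tool", "body": {
  "deltas": [
    [0.25, 0.3, 0, 0],
    [0.55, 0.6, 0, 0],
    [0.88, 0.96, 0, 0]
  ]
}}

```text
time_s: 18.4
ee_pos: [0.542, -0.0462, 0.1469]
tcp_rot: [180.0, 0.1, 104.3]
contact_force: [0.6, -0.2, -0.4]
grip_width: 0.0137
finger_force: 59.0
```

>>> {"method": "servo_tool", "body": {
  "deltas": [
    [0.3, 0.3, 0, 0],
    [0.6, 0.65, 0, 0],
    [0.88, 0.96, 0, 0],
    [0.88, 0.96, 0, 0],
    [0.88, 0.96, 0, 0],
    [0.88, 0.96, 0, 0]
  ]
}}

```text
time_s: 19.0
ee_pos: [0.6121, 0.0619, 0.1461]
tcp_rot: [-179.9, 0.0, 104.4]
contact_force: [-0.0, -0.8, -1.1]
grip_width: 0.0134
finger_force: 59.0
```

```bash
python3 - <<'E'
from h import *
to(.6137,.0640,.103,104.5)
p=manip.observe()["ee_pos"]
a,_=imaging.grab_frame("side"); q=proj("side",[p[0],p[1],.12]).astype(int); print(q)
for P in([p[0],p[1]+.0005,p[2]+.017],[p[0],p[1]+.0005,p[2]+.017-.04],[.6137,.0645,.102]): print(np.round((proj("side",P)-q+40.5)*7.5))
cv2.imwrite("pics/b1.png",cv2.resize(a[q[1]-40:q[1]+40,q[0]-40:q[0]+40],(600,600),interpolation=2)[:,:,::-1])
E
```

```text
t 19.0 p [0.6121 0.0619 0.1461] rot [-1.7995e+02  5.0000e-02  1.0441e+02] F [-0.  -0.8 -1.1] w 0.0134 ff 59.0 j -12.0 DELTA [0.017 0.021 0.431] ('spin', np.float64(-0.001))
[337 218]
[306. 216.]
[305. 299.]
[308. 337.]
```

View pics/b1.png

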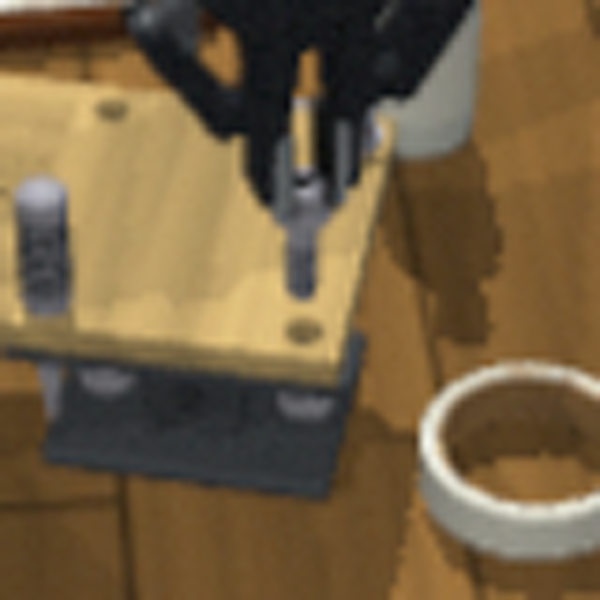

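The bolt hangs upright with its shank end at (302,296), above hole one at (304,331). The drift is seated at (42,250).

>>> {"method": "servo_tool", "body": {
  "deltas": [
    [0.02, 0.02, 0.08, 0],
    [0.02, 0.02, 0.14, 0],
    [0.02, 0.02, 0.14, 0],
    [0.02, 0.02, 0.14, 0],
    [0.02, 0.02, 0.14, 0]
  ]
}}

```text
time_s: 19.55
ee_pos: [0.614, 0.0655, 0.1324]
tcp_rot: [180.0, 0.0, 104.5]
contact_force: [-0.1, -0.5, -0.0]
grip_width: 0.0141
finger_force: 59.0
```

```bash
python3 - <<'E'
from h import *
to(.6136,.0645,.12,104.5)
E
```

```text
t 19.55 p [0.614  0.0655 0.1324] rot [180.     0.   104.46] F [-0.1 -0.5 -0. ] w 0.0141 ff 59.0 j -12.0 DELTA [-0.009 -0.007  0.124] ('spin', np.float64(-0.0))
```

>>> {"method": "servo_tool", "body": {
  "deltas": [
    [-0.009, -0.006, 0, 0],
    [-0.009, -0.006, 0.04, 0],
    [-0.009, -0.006, 0.08, 0],
    [-0.009, -0.006, 0.09, 0],
    [-0.009, -0.006, 0.09, 0]
  ]
}}

```text
time_s: 20.05
ee_pos: [0.6134, 0.0646, 0.1229]
tcp_rot: [-180.0, -0.0, 104.5]
contact_force: [-0.2, 0.4, -0.0]
grip_width: 0.0137
finger_force: 59.0
```

>>> {"method": "servo_tool", "body": {
  "deltas": [
    [0, 0, 0.02, 0],
    [0, 0, 0.04, 0],
    [0, 0, 0.04, 0]
  ]
}}

```text
time_s: 20.35
ee_pos: [0.6135, 0.0646, 0.119]
tcp_rot: [-180.0, 0.0, 104.5]
contact_force: [0.5, -0.2, -0.6]
grip_width: 0.0139
finger_force: 59.0
```

>>> {"method": "servo_tool", "body": {
  "deltas": [
    [0, 0, 0.02, 0],
    [0, 0, 0.04, 0],
    [0, 0, 0.04, 0]
  ]
}}

```text
time_s: 20.65
ee_pos: [0.6134, 0.0645, 0.115]
tcp_rot: [-180.0, 0.0, 104.5]
contact_force: [-0.7, 0.3, -1.0]
grip_width: 0.0141
finger_force: 59.0
```

>>> {"method": "servo_tool", "body": {
  "deltas": [
    [0, 0, 0.02, 0],
    [0, 0, 0.04, 0],
    [0, 0, 0.04, 0]
  ]
}}

```text
time_s: 20.95
ee_pos: [0.6135, 0.0645, 0.111]
tcp_rot: [-180.0, 0.0, 104.5]
contact_force: [-0.5, 0.7, -0.2]
grip_width: 0.0139
finger_force: 59.0
```

>>> {"method": "servo_tool", "body": {
  "deltas": [
    [0, 0, 0.03, 0],
    [0, 0, 0.06, 0],
    [0, 0, 0.08, 0],
    [0, 0, 0.08, 0]
  ]
}}

```text
time_s: 21.35
ee_pos: [0.6134, 0.0645, 0.1028]
tcp_rot: [-180.0, -0.0, 104.5]
contact_force: [-0.6, 0.4, 0.6]
grip_width: 0.0136
finger_force: 59.0
```

>>> {"method": "servo_tool", "body": {
  "deltas": [
    [0, 0, 0.03, 0],
    [0, 0, 0.06, 0],
    [0, 0, 0.09, 0],
    [0, 0, 0.12, 0],
    [0, 0, 0.14, 0],
    [0, 0, 0.14, 0]
  ]
}}

```text
time_s: 21.95
ee_pos: [0.6134, 0.0646, 0.0889]
tcp_rot: [-180.0, -0.0, 104.5]
contact_force: [-0.7, -0.0, 0.1]
grip_width: 0.0141
finger_force: 59.0
```

>>> {"method": "servo_tool", "body": {
  "deltas": [
    [0, 0, 0.02, 0],
    [0, 0, 0.04, 0],
    [0, 0, 0.04, 0]
  ]
}}

```text
time_s: 22.25
ee_pos: [0.6136, 0.0647, 0.0852]
tcp_rot: [180.0, 0.0, 104.5]
contact_force: [0.5, -0.3, 0.1]
grip_width: 0.014
finger_force: 59.1
```

>>> {"method": "servo_tool", "body": {
  "deltas": [
    [0, 0, 0.01, 0],
    [0, 0, 0.01, 0]
  ]
}}

```text
time_s: 22.45
ee_pos: [0.6138, 0.0647, 0.085]
tcp_rot: [180.0, 0.0, 104.5]
contact_force: [-1.5, -1.6, 6.5]
grip_width: 0.0139
finger_force: 59.8
```

>>> {"method": "servo_tool", "body": {
  "deltas": [
    [0, 0, 0, 0],
    [0, 0, 0, 0],
    [0, 0, 0, 0],
    [0, 0, 0, 0]
  ],
  "hand": -0.2
}}

```text
time_s: 22.85
ee_pos: [0.6136, 0.0646, 0.0842]
tcp_rot: [-180.0, 0.0, 104.5]
contact_force: [0.9, -0.5, 0.6]
grip_width: 0.0511
finger_force: 0.0
```

>>> {"method": "servo_tool", "body": {
  "deltas": [
    [0, 0, -0.2, 0],
    [0, 0, -0.6, 0],
    [0, 0, -1, 0]
  ]
}}

```text
time_s: 23.15
ee_pos: [0.6129, 0.0645, 0.1848]
tcp_rot: [-179.9, -0.0, 104.5]
contact_force: [0.2, 0.3, 0.6]
grip_width: 0.0507
finger_force: 0.0
```

>>> {"method": "servo_tool", "body": {
  "deltas": [
    [-0.3, -0.2, 0, 0],
    [-0.65, -0.42, 0, 0],
    [-0.99, -0.64, 0, 0]
  ]
}}

```text
time_s: 23.45
ee_pos: [0.576, -0.0483, 0.1846]
tcp_rot: [180.0, 0.0, 104.5]
contact_force: [0.2, -1.1, -0.3]
grip_width: 0.0512
finger_force: 0.0
```

>>> {"method": "servo_tool", "body": {
  "deltas": [
    [-0.3, -0.2, 0, 0],
    [-0.65, -0.42, 0, 0],
    [-0.99, -0.64, 0, 0]
  ]
}}

```text
time_s: 23.75
ee_pos: [0.5385, -0.1605, 0.1843]
tcp_rot: [180.0, 0.0, 104.5]
contact_force: [0.9, 0.2, -0.7]
grip_width: 0.0514
finger_force: 0.0
```

>>> {"method": "servo_tool", "body": {
  "deltas": [
    [-0.3, -0.2, 0, 0],
    [-0.65, -0.42, 0, 0],
    [-0.99, -0.64, 0, 0],
    [-0.99, -0.64, 0.5, 0],
    [-0.99, -0.64, 0.9, 0],
    [-0.99, -0.64, 0.9, 0],
    [-0.99, -0.64, 0.9, 0]
  ]
}}

```text
time_s: 24.45
ee_pos: [0.5021, -0.2705, 0.0948]
tcp_rot: [-180.0, -0.1, 104.5]
contact_force: [0.5, -0.3, 0.5]
grip_width: 0.0511
finger_force: 0.0
```

```bash
python3 - <<'E'
from h import *
to(.501,-.2714,.049,104.5)
E
```

```text
t 24.45 p [ 0.5021 -0.2705  0.0948] rot [-1.7997e+02 -5.0000e-02  1.0451e+02] F [ 0.5 -0.3  0.5] w 0.0511 ff 0.0 j 22.0 DELTA [-0.007 -0.012  0.458] ('spin', np.float64(0.0))
```

>>> {"method": "servo_tool", "body": {
  "deltas": [
    [-0.006, -0.012, 0.2, 0],
    [-0.006, -0.012, 0.4, 0],
    [-0.006, -0.012, 0.46, 0],
    [-0.006, -0.012, 0.46, 0],
    [-0.006, -0.012, 0.46, 0]
  ]
}}

```text
time_s: 24.95
ee_pos: [0.5022, -0.272, 0.0501]
tcp_rot: [179.9, 0.1, 104.5]
contact_force: [-0.3, 0.4, -0.1]
grip_width: 0.0515
finger_force: 0.0
```

>>> {"method": "servo_tool", "body": {
  "deltas": [
    [0, 0, 0, 0],
    [0, 0, 0, 0],
    [0, 0, 0, 0],
    [0, 0, 0, 0],
    [0, 0, 0, 0],
    [0, 0, 0, 0]
  ],
  "hand": 1
}}

```text
time_s: 25.55
ee_pos: [0.5014, -0.272, 0.0493]
tcp_rot: [180.0, 0.1, 104.5]
contact_force: [-2.0, 0.9, 6.9]
grip_width: 0.0142
finger_force: 58.5
```

>>> {"method": "servo_tool", "body": {
  "deltas": [
    [0, 0, -0.3, 0],
    [0, 0, -0.7, 0],
    [0, 0, -1, 0]
  ]
}}

```text
time_s: 25.85
ee_pos: [0.5013, -0.2717, 0.1505]
tcp_rot: [179.9, 0.0, 104.5]
contact_force: [0.2, -0.3, -0.5]
grip_width: 0.0142
finger_force: 58.9
```

>>> {"method": "servo_tool", "body": {
  "deltas": [
    [0.2, 0.1, -0.3, 0],
    [0.55, 0.2, -0.6, 0],
    [0.9, 0.33, -0.6, 0]
  ]
}}

```text
time_s: 26.15
ee_pos: [0.5125, -0.1761, 0.2126]
tcp_rot: [179.7, 0.2, 104.4]
contact_force: [1.3, 1.8, -0.0]
grip_width: 0.0143
finger_force: 58.9
```

>>> {"method": "servo_tool", "body": {
  "deltas": [
    [0.35, 0.13, 0, 0],
    [0.65, 0.23, 0, 0],
    [0.9, 0.33, 0, 0]
  ]
}}

```text
time_s: 26.45
ee_pos: [0.5196, -0.0789, 0.2087]
tcp_rot: [180.0, 0.0, 104.5]
contact_force: [-0.3, -0.6, -1.3]
grip_width: 0.0141
finger_force: 58.9
```

>>> {"method": "servo_tool", "body": {
  "deltas": [
    [0.35, 0.13, 0, 0],
    [0.65, 0.23, 0, 0],
    [0.9, 0.33, 0, 0]
  ]
}}

```text
time_s: 26.75
ee_pos: [0.529, 0.0164, 0.2087]
tcp_rot: [180.0, -0.0, 104.5]
contact_force: [0.8, 0.5, -0.1]
grip_width: 0.0138
finger_force: 58.9
```

>>> {"method": "servo_tool", "body": {
  "deltas": [
    [0.35, 0.13, 0, 0],
    [0.65, 0.23, 0, 0],
    [0.9, 0.33, 0, 0]
  ]
}}

```text
time_s: 27.05
ee_pos: [0.5384, 0.1118, 0.2086]
tcp_rot: [180.0, -0.0, 104.5]
contact_force: [0.2, -0.2, -0.8]
grip_width: 0.0142
finger_force: 58.9
```

>>> {"method": "servo_tool", "body": {
  "deltas": [
    [0.35, 0.13, 0, 0],
    [0.65, 0.23, 0, 0],
    [0.9, 0.33, 0, 0],
    [0.9, 0.33, 0.3, 0],
    [0.9, 0.33, 0.6, 0],
    [0.9, 0.33, 0.6, 0],
    [0.9, 0.33, 0.6, 0]
  ]
}}

```text
time_s: 27.75
ee_pos: [0.5481, 0.205, 0.1487]
tcp_rot: [-179.9, 0.0, 104.5]
contact_force: [1.2, 0.5, 0.8]
grip_width: 0.0137
finger_force: 58.9
```

```bash
python3 - <<'E'
from h import *
to(.5496,.2067,.131,104.5)
p=manip.observe()["ee_pos"]
a,_=imaging.grab_frame("side"); q=proj("side",[p[0],p[1],.12]).astype(int); print(q)
for P in([p[0],p[1]+.0005,p[2]+.017],[p[0],p[1]+.0005,p[2]+.017-.04],[.5496,.2073,.102]): print(np.round((proj("side",P)-q+40.5)*7.5))
cv2.imwrite("pics/b2.png",cv2.resize(a[q[1]-40:q[1]+40,q[0]-40:q[0]+40],(600,600),interpolation=2)[:,:,::-1])
E
```

```text
t 27.75 p [0.5481 0.205  0.1487] rot [-179.95    0.    104.47] F [1.2 0.5 0.8] w 0.0137 ff 58.9 j -28.0 DELTA [0.012 0.019 0.177] ('spin', np.float64(-0.0))
[311 188]
[304. 215.]
[307. 296.]
[312. 340.]
```

View pics/b2.png

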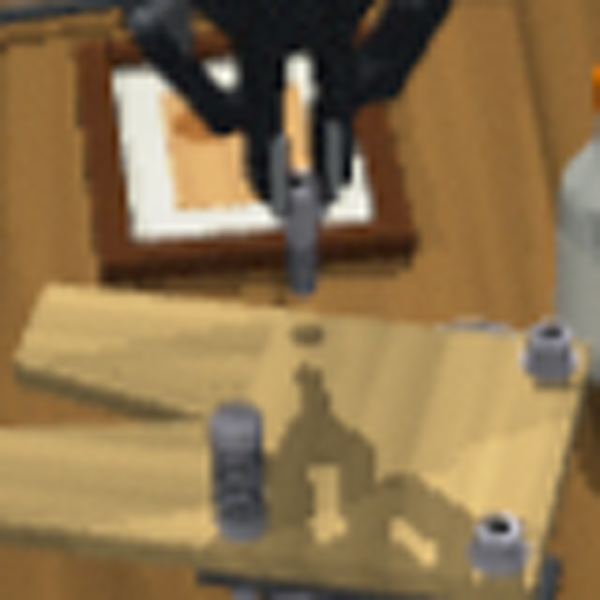

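The bolt is over hole two, with its shank at (304,292) and the hole at (307,334). The offsets match those at hole one, and the first bolt is seated at (498,540).

>>> {"method": "servo_tool", "body": {
  "deltas": [
    [0.012, 0.016, 0.08, 0],
    [0.012, 0.016, 0.16, 0],
    [0.012, 0.016, 0.17, 0],
    [0.012, 0.016, 0.17, 0],
    [0.012, 0.016, 0.17, 0]
  ]
}}

```text
time_s: 28.3
ee_pos: [0.5496, 0.2068, 0.1315]
tcp_rot: [180.0, -0.0, 104.5]
contact_force: [0.1, 0.7, -1.1]
grip_width: 0.0137
finger_force: 58.9
```

```bash
python3 - <<'E'
from h import *
to(.5496,.2067,.123,104.5)
E
```

```text
t 28.3 p [0.5496 0.2068 0.1315] rot [179.99  -0.   104.47] F [ 0.1  0.7 -1.1] w 0.0137 ff 58.9 j -29.0 DELTA [-0.001 -0.     0.085] ('spin', np.float64(-0.0))
```

>>> {"method": "servo_tool", "body": {
  "deltas": [
    [0, 0, 0.03, 0],
    [0, 0, 0.06, 0],
    [0, 0, 0.09, 0],
    [0, 0, 0.09, 0]
  ]
}}

```text
time_s: 28.7
ee_pos: [0.5492, 0.2065, 0.1217]
tcp_rot: [-179.9, 0.0, 104.5]
contact_force: [0.4, -0.6, -1.5]
grip_width: 0.0139
finger_force: 58.9
```

>>> {"method": "servo_tool", "body": {
  "deltas": [
    [0, 0, 0.02, 0],
    [0, 0, 0.03, 0],
    [0, 0, 0.03, 0]
  ]
}}

```text
time_s: 29.0
ee_pos: [0.5494, 0.2067, 0.1191]
tcp_rot: [-180.0, 0.0, 104.5]
contact_force: [0.3, 0.5, -1.2]
grip_width: 0.014
finger_force: 58.9
```

>>> {"method": "servo_tool", "body": {
  "deltas": [
    [0, 0, 0.02, 0],
    [0, 0, 0.04, 0],
    [0, 0, 0.04, 0]
  ]
}}

```text
time_s: 29.3
ee_pos: [0.5493, 0.2065, 0.1149]
tcp_rot: [-180.0, 0.0, 104.5]
contact_force: [0.1, -0.6, -1.1]
grip_width: 0.014
finger_force: 58.9
```

>>> {"method": "servo_tool", "body": {
  "deltas": [
    [0, 0, 0.02, 0],
    [0, 0, 0.03, 0],
    [0, 0, 0.03, 0]
  ]
}}

```text
time_s: 29.6
ee_pos: [0.5494, 0.2067, 0.1121]
tcp_rot: [-180.0, 0.0, 104.5]
contact_force: [-0.3, 0.3, -0.7]
grip_width: 0.0136
finger_force: 58.9
```

>>> {"method": "servo_tool", "body": {
  "deltas": [
    [0, 0, 0.02, 0],
    [0, 0, 0.04, 0],
    [0, 0, 0.05, 0],
    [0, 0, 0.05, 0]
  ]
}}

```text
time_s: 30.0
ee_pos: [0.5494, 0.2066, 0.1071]
tcp_rot: [-180.0, 0.0, 104.5]
contact_force: [0.4, -0.3, -1.0]
grip_width: 0.0141
finger_force: 58.9
```

>>> {"method": "servo_tool", "body": {
  "deltas": [
    [0, 0, 0.04, 0],
    [0, 0, 0.08, 0],
    [0, 0, 0.12, 0],
    [0, 0, 0.16, 0],
    [0, 0, 0.18, 0],
    [0, 0, 0.18, 0]
  ]
}}

```text
time_s: 30.6
ee_pos: [0.5493, 0.2066, 0.0889]
tcp_rot: [-180.0, 0.0, 104.5]
contact_force: [0.8, -0.3, 0.2]
grip_width: 0.0143
finger_force: 58.9
```

>>> {"method": "servo_tool", "body": {
  "deltas": [
    [0, 0, 0.02, 0],
    [0, 0, 0.04, 0],
    [0, 0, 0.04, 0]
  ]
}}

```text
time_s: 30.9
ee_pos: [0.5496, 0.2068, 0.0854]
tcp_rot: [180.0, -0.0, 104.5]
contact_force: [0.9, 0.2, -0.1]
grip_width: 0.0141
finger_force: 59.1
```

Seated to within a fraction of a millimetre. I'll release, rise and check.

>>> {"method": "servo_tool", "body": {
  "deltas": [
    [0, 0, 0, 0],
    [0, 0, 0, 0],
    [0, 0, 0, 0],
    [0, 0, 0, 0]
  ],
  "hand": -0.2
}}

```text
time_s: 31.3
ee_pos: [0.5495, 0.2067, 0.0853]
tcp_rot: [-180.0, 0.0, 104.5]
contact_force: [0.1, -0.1, -0.4]
grip_width: 0.0512
finger_force: 0.0
```

>>> {"method": "servo_tool", "body": {
  "deltas": [
    [0, 0, -0.2, 0],
    [0, 0, -0.6, 0],
    [0, 0, -1, 0]
  ]
}}

```text
time_s: 31.6
ee_pos: [0.5489, 0.2065, 0.1859]
tcp_rot: [-179.9, -0.0, 104.5]
contact_force: [0.4, -0.4, 0.6]
grip_width: 0.0517
finger_force: 0.0
```

>>> {"method": "servo_tool", "body": {
  "deltas": [
    [-0.3, -0.3, -0.5, 0],
    [-0.6, -0.6, -0.5, 0],
    [-0.9, -0.9, -0.5, 0]
  ]
}}

```text
time_s: 31.9
ee_pos: [0.4851, 0.0968, 0.2373]
tcp_rot: [179.8, 0.0, 104.5]
contact_force: [0.5, -1.3, -0.6]
grip_width: 0.0509
finger_force: 0.0
```

>>> {"method": "servo_tool", "body": {
  "deltas": [
    [-0.3, -0.3, 0, 0],
    [-0.6, -0.6, 0, 0],
    [-0.9, -0.9, 0, 0],
    [-0.9, -0.9, 0, 0]
  ]
}}

```text
time_s: 32.3
ee_pos: [0.4173, -0.0177, 0.235]
tcp_rot: [-179.9, 0.2, 104.1]
contact_force: [0.6, 0.7, -0.0]
grip_width: 0.0514
finger_force: 0.0
```

```bash
python3 - <<'E'
from h import *
to(.5,0,.2)
A=[]
for c in("side","top"):
    a,_=imaging.grab_frame(c); q=proj(c,[.58,.13,.1]).astype(int)
    A.append(cv2.resize(a[q[1]-40:q[1]+40,q[0]-40:q[0]+40],(400,400),interpolation=2))
cv2.imwrite("pics/end.png",np.hstack(A)[:,:,::-1])
E
```

```text
t 32.3 p [ 0.4173 -0.0177  0.235 ] rot [-1.7986e+02  1.5000e-01  1.0407e+02] F [ 0.6  0.7 -0. ] w 0.0514 ff 0.0 j 4.0 DELTA [-0.028  0.846  0.348]
```

View pics/end.png

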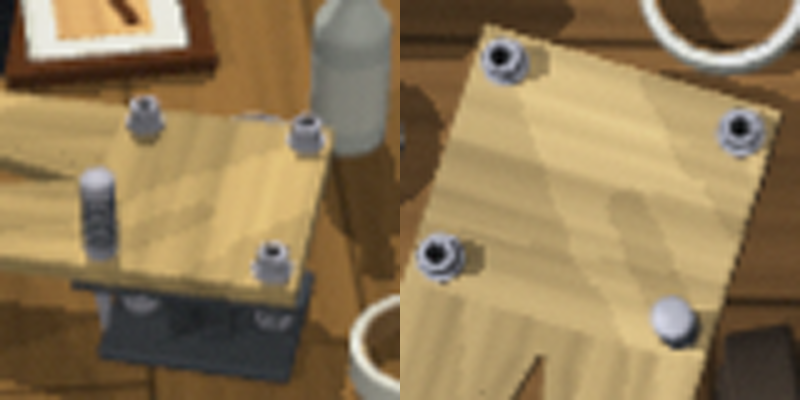

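Both bolts are seated, in the side half at (146,117) and (273,262). The drift stands upright at (98,215), and the robot is clear of everything.

```bash
python3 -c "
from cell import close_job
print(close_job())"
```

```text
the job is handed in; nothing more can be done
None
```

The drift is fully home in the diagonal hole and left standing, both loose bolts are seated in the two remaining holes, and the job was handed in after about 32 s; `close_job()` returned no verdict, so success rests on the final pictures and force readings.

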